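# Hold a hanging print carrier in against a curing lamp's sprung interlock plunger

## Task

Flash-cure the fresh print: take the carrier that bears the leaning tube on its raft, hook it onto the station's rail on the open stretch left of the amber shield so that its weight hangs on the rail, then slide it along the rail, behind the shield, against the sprung plunger at the right-hand end until the plunger is pushed in and the carrier's hook block bears on the steel stop collar around it. The lamp runs only while the plunger is held in, so finish holding: do not let go, and keep the carrier hanging on the rail and pressed lightly but surely on the collar, without forcing it. Leave the other carrier and the vial standing where they are.

Things in the scene. Friction and masses are not known exactly. Their poses are not given: they have to be found in the camera images.
- carrier_leaning: Carrier to cure: aluminium gondola, about 0.4 kg, standing on its 90 (x) x 72 (y) x 6 mm base plate; a grey tube (top 83 mm up, leaning, on a raft) is fixed on it. Origin: centre of the plate's underside, z up. A stem 24 mm wide (y), x -21 to -12.5 mm, rises on the -x side to the hook block. Open toward +x, where the rail enters between tube top and lip (z 83 to 120 mm); then lower it.
- carrier_leaning_grip (a point): Centre of the leaning-tube carrier's hook block, 148 mm above its origin; axes as the carrier's. Block 42 mm (x) x 44 mm (y), top 14 mm above this point; flat outer x faces, for gripping across x from above, reach down to 28 mm below it. The -y end face, 22 mm from this point, meets plunger and stop.
- carrier_leaning_notch (a point): Where the rail's axis lies in the leaning-tube carrier's notch when it hangs seated: 130 mm above the carrier's origin; axes as the carrier's. The notch runs along y, opens downward, 16 mm wide (x), flaring to 24 mm at its mouth 10 mm below this point, roof 6 mm above it, between stem (-x) and lip (+x, lower edge 10 mm below this point).
- carrier_flat: The other carrier, the same aluminium gondola, with a grey tube 70 mm long lying flat on its plate; leave it where it stands. Origin and axes as for the first.
- station: The curing station, fixed on the bench. Origin on the bench under the rail's middle; x away from the robot, y along the rail to the left, z up. Posts at y = +175 and -175 mm; black drip tray 20 mm high between, feet 12 mm high; lamp head behind the rail at the right (front x = +91 mm, top z = 131 mm); plunger housing on the right post, y = -195 to -155 mm, top z = 223 mm.
- shield_edge (a point): Top left corner of the amber shield, a 4 mm upright panel in front of the right half of the rail: station x = -108 mm, y = -35 mm, z = 166 mm; the shield runs from here 150 mm to the right (-y) and down to the foot. Left of it, up to the left post's face (y = +160 mm), the rail is open to the front.
- rail_mid (a point): Middle of the rail, on its axis, 185 mm above the bench. Fixed level steel rail, 12 mm diameter, along the station's y between the posts. Axes as the station's.
- rail: The same rail as a body; its origin is the station's origin, on the bench under the middle of the rail; axes as the station's.
- stop_nose (a point): Centre of the flat nose of the steel stop collar (hard stop), 20 mm diameter, at station y = -137 mm, 18 mm above the rail's axis; it faces +y. The block's right-hand (-y) face, 22 mm from the carrier's origin in y, comes to bear on it.
- stop_collar: The stop collar as a body, fixed to the station; its origin is the station's origin.
- plunger (a joint): Sprung interlock plunger, brass pin 11 mm diameter in the middle of the stop collar, sliding along -y of the station. 0 m = out (its tip stands 12 mm proud of the collar's nose), 0.012 m = flush with the nose. Spring: about 2.6 N at first, 6.6 N when flush; it pushes the carrier back if let go.
- vial: Small white vial with a black cap, 25 mm diameter, 55 mm tall, standing on the bench; a bystander. Origin: centre of its foot.

How it is judged:
By the outcome, as a careful person would: the job done as asked, in the order asked, and still so for the second after the job is handed in, while the arm keeps its last pose, push and grip.
It also fails if it takes over 64 s, if anything falls off the work surface, if the arm or the gripper's body presses on something with over 40 N, if the wrist force passes 120 N, or if a joint passes its speed limit or range.

## Robot

A 7-joint arm with a two-finger parallel gripper is mounted at the origin on a cart in front of the work surface, level with it; the furniture and walls round the work are solid. World frame = base frame: x ahead of the robot, y to its left, z up, the work surface at z = 0. Lengths are in m, angles in degrees, forces in N, time in s.
With the tool pointing down it reaches from about 0.4 to 0.85 m from the base axis. Payload 4.5 kg.
Tool frame: the origin (TCP) lies midway between the tips of the shut fingers; the grasp point (between the pads) lies env.grip_point_offset behind it (env.grip_point_offset is the distance from the TCP to the grasp point, in m); z points along the fingers, y is the line along which they close (so a half turn about z gives the same grasp; the last joint's range is limited). The gripper opens to 85 mm and grips with 20 to 120 N. Pads are 22 mm wide; open, the fingers measure 114 mm over their backs; the gripper's body (76 mm by 85 mm) begins 54 mm behind the grasp point. The pads swing forward as they close: fully open they stand 13 mm farther back than shut.
Start: joints at [69.488, 39.483, -11.15, 89.685, 9.013, 51.709, -12.324], TCP at [0.239, -0.578, 0.231] pointing down, gripper open.
Joint ranges: [-172.22, 172.22], [-26.19, 119.32], [-84.43, 86.54], [7.71, 146.69], [-57.33, 237.33], [2.42, 119.75], [-152.13, 152.13]. Speed limits (degrees/s): [147.25, 147.25, 180, 180, 180, 180, 180].

## Interface

Orientations are given as [roll, pitch, yaw] about the fixed x, y, z axes, in that order (R = Rz(yaw) Ry(pitch) Rx(roll)).
In Python, from workcell import env gives the robot as it stands.
- The arm moves only by the tool apply_moves, never from a script. Its argument "steps" is a list that holds one entry, the list of rows, each a list of 7 numbers: the shift along the tool's x, y, z each as a share of 0.1 m, from -1 to 1, then the turn, a rotation vector about the tool's x, y, z each as a share of pi rad, from -1 to 1, then the finger opening in mm, from 0 to 85.4. A call has 1 to 10 rows; each row shifts and turns the commanded pose from where the row before left it, along the tool's axes as they then stand; what a row does not reach is not made up. A row lasts 1/10 s, in which the tool goes at most 50 mm and 8.59 degrees, less where a joint would pass 70% of its speed; a pose out of reach is approached as far as the arm can. A call with a number of a shift or a turn outside -1 to 1 is refused whole. A call with a gripper value outside its range is refused whole. The fingers move at their own pace and stop on an object; "force" is the grip in N (left out, the last holds). Time passes only in rows, so rows that do not move let the fingers close. It gives the time, the measured TCP pose, the force, the opening and the grip force at its end, in the units of the state.
- env.get_obs(): the state, without advancing time (a new reading comes with each control period).
- env.snapshot(name): name is "side" or "top" or "wrist"; returns a dict with "img" (400x640x3 uint8, red, green, blue), "K" (3x3 intrinsics, pixels), "origin" and "attitude" of the camera in the world; the wrist camera has in their place "hand_eye" (4x4, takes a point from camera to tool coordinates, whose origin is the TCP and whose axes are the flange's). Camera axes: x right, y up, looking along -z (the intrinsics and any distortion apply to the point x, -y, -z); pixel columns grow to the right and rows downward; lengths in m; the calibration is good to about 2 mm. A picture is of the moment at which its call begins: read the wrist's pose just before it. There is no depth.
- env.job_done(): hands the job in; it is judged then, once.
The state is a dict: "time": time; "qpos": joint angles; "joint_vel": joint speeds; "joint_efforts": joint torques, N m; "tool_pos": TCP position; "tool_rot": TCP orientation; "contact_force": force on the tool from outside, world axes, zero at the start; "torque": the same for the moment, N m; "width": opening from 0.0 (shut) to 1.0 (fully open); "grip_force": force on a finger pad.
Only numpy, scipy, OpenCV 4.12 (cv2) and the standard library are available. Lean on these libraries where they do the work, as an engineer would, in place of code of your own. Each camera call takes 0.05 s, during which the arm holds its last target. There are 200 camera calls.

## Working session

There is one attempt and no reset: what is moved stays moved. The work goes in short steps, Python scripts to look and compute and a tool call to move; the robot and the scene stay as the last step left them, time stands still between calls to the robot, and variables do not carry over. Pictures are saved under pics/ and viewed, at most 10 in all, crops included, and the job is handed in when it is done.

Besides the shell and the picture viewer there is one more tool, called after "Emit:" as name([rows], argument=value, ...), one row to a line, values as JSON. apply_moves: Moves the arm, as the interface text tells. Its arguments: {"type":"object","properties":{"steps":{"type":"array","items":{"type":"array","items":{"type":"array","items":{"type":"number"}}}},"force":{"type":"number"}},"required":["steps"]}

```bash
mkdir -p pics; ls
python3 - <<'E'
from workcell import env
import cv2
print(env.get_obs(), env.grip_point_offset)
for n in ("side","top"):
    s=env.snapshot(n); cv2.imwrite(f"pics/{n}0.png",s["img"][:,:,::-1])
    print(n,{k:v for k,v in s.items() if k!="img"})
E
```

```text
pics
{'time': 0.0, 'qpos': array([ 69.48741186,  39.53317787, -11.1453296 ,  89.74697373,
         9.01156497,  51.70872887, -12.32284047]), 'joint_vel': array([ 0.070759  ,  0.01077071, -0.03446831, -0.02550977,  0.04394652,
       -0.01085314, -0.02948397]), 'joint_efforts': array([ 1.40015785e-03, -5.39600265e+01, -1.26650054e+00, -1.58539706e+01,
        9.03449196e-03,  9.46472632e-03,  3.81398635e-06]), 'tool_pos': array([ 0.23837218, -0.57703738,  0.23047455]), 'tool_rot': array([-1.79893129e+02,  6.64070050e-03,  2.24554912e+01]), 'contact_force': array([ 0.37816704, -0.54962974,  0.09952467]), 'torque': array([ 0.01299195,  0.00874863, -0.01892079]), 'grip_force': 0.0, 'width': 0.9970234253914687} 0.0187
side {'K': array([[496.30525361,   0.        , 326.87171318],
       [  0.        , 496.30525361, 205.77677803],
       [  0.        ,   0.        ,   1.        ]]), 'origin': array([0.21740933, 1.17948144, 0.73678837]), 'attitude': array([  64.06250626,    0.27044442, -166.63331018])}
top {'K': array([[378.08649331,   0.        , 318.46543574],
       [  0.        , 378.08649331, 197.65641435],
       [  0.        ,   0.        ,   1.        ]]), 'origin': array([0.4065238 , 0.02169592, 1.08885505]), 'attitude': array([  6.05072761,   0.76871917, -89.67850086])}
```

View pics/side0.png

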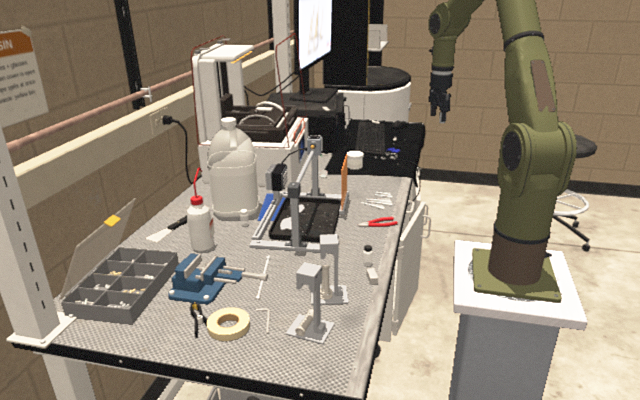

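View pics/top0.png

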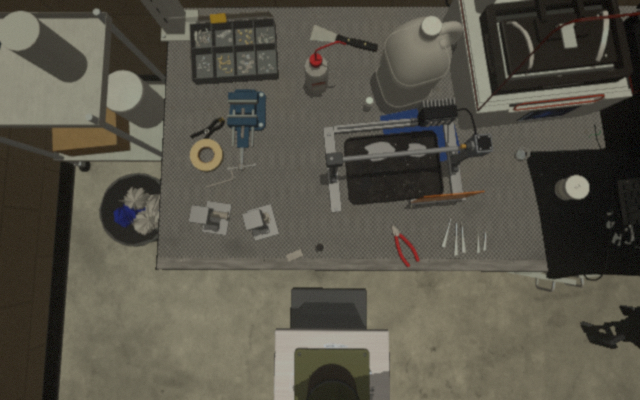

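The side view shows two carriers near (311,300) and (330,265), with the station behind them. In the top view the carriers are at (210,217) and (260,222), and the rail runs from (335,158) to (480,145). I'll enlarge crops to get exact positions.

Run:
```python
import cv2
a=cv2.imread("pics/side0.png"); b=cv2.imread("pics/top0.png")
c=cv2.resize(a[225:345,270:370],None,fx=5,fy=5,interpolation=cv2.INTER_CUBIC)
cv2.imwrite("pics/c1.png",c)  # 500x600
d=cv2.resize(b[190:250,180:340],None,fx=5,fy=5,interpolation=cv2.INTER_CUBIC) # 800x300
e=cv2.resize(b[95:215,320:500],None,fx=4.4,fy=4.4,interpolation=cv2.INTER_CUBIC)
cv2.imwrite("pics/c2.png",cv2.convertScaleAbs(d,alpha=1.2));cv2.imwrite("pics/c3.png",cv2.convertScaleAbs(e,alpha=1.5))
```

```text
(no output)
```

View pics/c1.png

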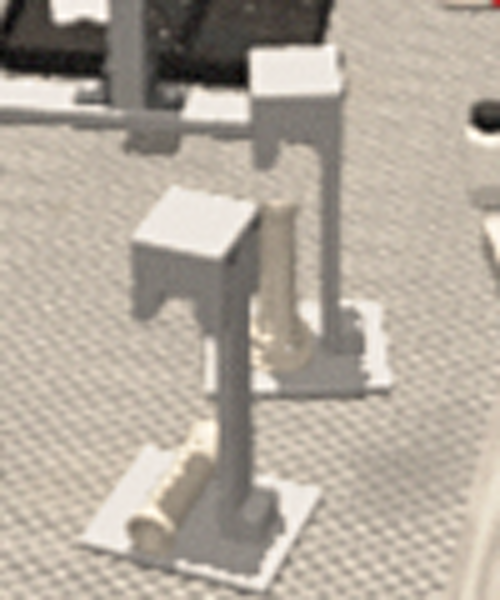

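View pics/c2.png

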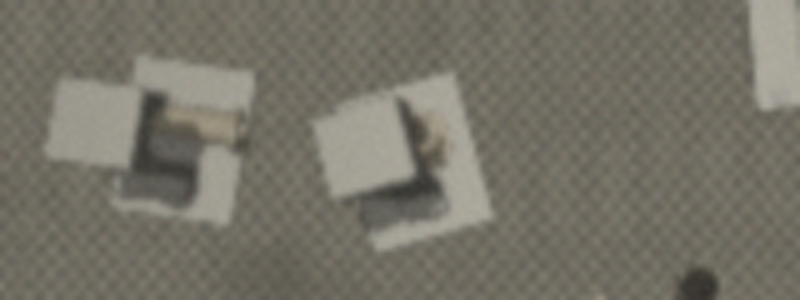

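View pics/c3.png

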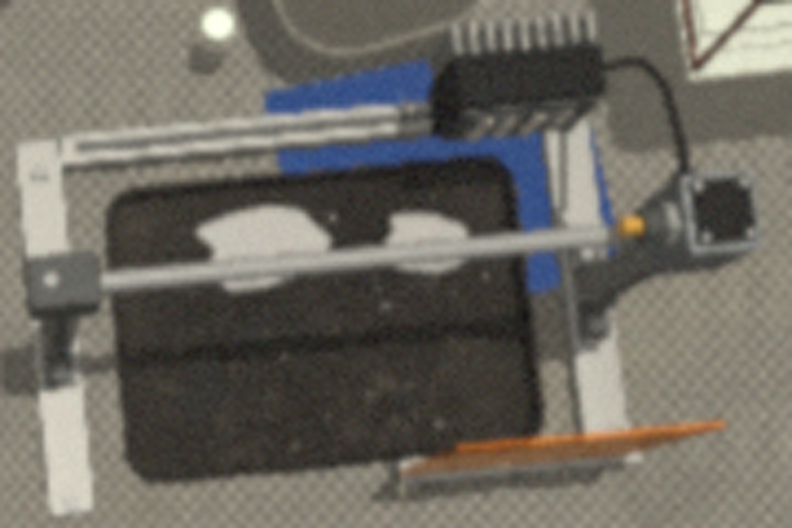

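```bash
cat > h.py <<'E'
import numpy as np, cv2
from scipy.spatial.transform import Rotation as Ro
from scipy.optimize import least_squares
CAM={'side':([[496.305,0,326.872],[0,496.305,205.777],[0,0,1]],[0.21740933,1.17948144,0.73678837],[64.06250626,0.27044442,-166.63331018]),
'top':([[378.0865,0,318.4654],[0,378.0865,197.6564],[0,0,1]],[0.4065238,0.02169592,1.08885505],[6.05072761,0.76871917,-89.67850086])}
def proj(n,P):
    K,o,a=CAM[n]; c=Ro.from_euler('xyz',a,degrees=True).inv().apply(np.atleast_2d(P)-o)*[1,-1,-1]
    u=c@np.array(K).T; return u[:,:2]/u[:,2:]
def place(p,L): return Ro.from_euler('z',p[2]).apply(np.atleast_2d(L))+[p[0],p[1],0]
def fit(obs,p0):  # obs: list of (cam, local xyz, px)
    f=lambda p:np.concatenate([(proj(n,place(p,L))[0]-u) for n,L,u in obs])
    r=least_squares(f,p0,loss='soft_l1'); return r.x,f(r.x).reshape(-1,2)
E
python3 - <<'E'
from h import *
np.set_printoptions(precision=2,suppress=True)
c1=lambda x,y:np.array([x/5+270-.4,y/5+225-.4]); c2=lambda x,y:np.array([x/5+180-.4,y/5+190-.4]); c3=lambda x,y:np.array([x/4.4+320-.4,y/4.4+95-.4])
B=lambda x,y:np.array([x*21,y*22,162])/1e3
P=lambda x,y:np.array([x*45,y*36,6])/1e3
o=[('top',B(1,1),c2(313,122)),('top',B(1,-1),c2(398,96)),('top',B(-1,-1),c2(415,182)),('top',B(-1,1),c2(331,198)),
('top',P(1,-1),c2(455,72)),('top',P(-1,-1),c2(493,217)),('top',P(-1,1),c2(378,250)),
('side',P(-1,1),c1(390,383)),('side',P(1,1),c1(208,390)),('side',P(-1,-1),c1(378,303)),
('side',B(1,1),c1(252,98)),('side',B(-1,1),c1(341,95)),('side',B(1,-1),c1(250,51)),('side',B(-1,-1),c1(336,46))]
for sel in (o,o[:7],o[7:]):
    p,r=fit(sel,[.45,.2,.26]); print('carrier',p[:2]*1e3,np.degrees(p[2]));print(r.T)
s=[('top',np.array([0,.16,.185]),c3(103,280)),('top',np.array([-.108,-.035,.166]),c3(455,446)),('top',np.array([-.108,-.185,.166]),c3(725,424))]
p,r=fit(s,[.6,-.1,.08]); print('station',p[:2]*1e3,np.degrees(p[2]));print(r.T)
for L in [(0,-.137,.185),(0,-.137,.203),(0,-.149,.203),(0,.16,.185),(0,0,.185),(-.108,-.035,.166),(-.108,-.185,.166),(-.108,-.035,.012),(0,.19,.223),(0,-.155,.223)]:
    q=place(p,L); t=proj('top',q)[0]; print(L,(t-[320,95])*4.4+1.8,proj('side',q)[0])
E
```

```text
carrier [450.02 197.37] 15.85365488836969
[[-0.85 -0.58  0.32 -0.23 -0.13  0.29 -1.07  0.3  -0.64  0.39 -0.35  0.12
  -0.52 -0.05]
 [-0.3   0.1  -0.63  1.   -0.3   0.94  1.13  0.14 -0.13 -1.14 -1.14 -1.01
  -1.09 -0.53]]
carrier [450.7  196.55] 15.465653606684207
[[-0.47 -0.18  0.62  0.04  0.28  0.5  -0.9 ]
 [-0.65 -0.13 -0.83  0.68 -0.48  0.82  0.84]]
carrier [449.12 200.29] 16.281101594834297
[[ 0.53 -0.48  0.4  -0.21  0.3  -0.52 -0.02]
 [ 0.82  0.74 -0.51 -0.43 -0.38 -0.42  0.06]]
station [ 613.59 -178.29] 5.022687166941241
[[-2.4   0.59  0.45]
 [-0.32  0.18  0.1 ]]
(0, -0.137, 0.185) [629.51 233.69] [311.96 150.88]
(0, -0.137, 0.203) [641.69 225.8 ] [311.87 145.67]
(0, -0.149, 0.203) [663.85 223.95] [312.49 144.48]
(0, 0.16, 0.185) [ 92.49 278.62] [293.47 186.93]
(0, 0, 0.185) [381.59 254.43] [304.23 165.94]
(-0.108, -0.035, 0.166) [457.66 446.85] [340.78 169.28]
(-0.108, -0.185, 0.166) [727.04 424.46] [346.14 152.88]
(-0.108, -0.035, 0.012) [395.14 472.84] [340.42 213.65]
(0, 0.19, 0.223) [ 39.23 268.28] [290.68 178.39]
(0, -0.155, 0.223) [689.81 213.82] [312.7 138.1]
```

```bash
cat >> h.py <<'E'
def rows(pos,yaw,n,w=85,start=None):
    from workcell import env
    s=env.get_obs(); p=s['tool_pos']; R=Ro.from_euler('xyz',s['tool_rot'],degrees=True); T=Ro.from_euler('xyz',[180,0,yaw],degrees=True)
    rv=(R.inv()*T).as_rotvec()/n; out=[]
    for i in range(n):
        d=R.inv().apply((np.array(pos)-p)/n); out.append([round(float(v),3) for v in list(d/.1)+list(rv/np.pi)]+[w]); R=R*Ro.from_rotvec(rv)
    print(str(out).replace(' ',''))
E
python3 -c "
from h import *; from workcell import env
s=env.snapshot('wrist'); print({k:v for k,v in s.items() if k!='img'})
rows([.45,-.22,.40],95,10)"
```

```text
{'K': array([[293.80313283,   0.        , 318.43603026],
       [  0.        , 293.80313283, 195.21874257],
       [  0.        ,   0.        ,   1.        ]]), 'hand_eye': array([[-2.15634848e-04,  9.57597044e-01,  2.88110838e-01,
         7.27609119e-02],
       [ 9.99999273e-01, -1.35232127e-04,  1.19791598e-03,
        -4.50920697e-05],
       [ 1.18608264e-03,  2.88110887e-01, -9.57596319e-01,
        -1.42009615e-01],
       [ 0.00000000e+00,  0.00000000e+00,  0.00000000e+00,
         1.00000000e+00]])}
[[0.332,-0.25,-0.169,-0.0,-0.0,-0.04,85],[0.361,-0.206,-0.169,-0.0,-0.0,-0.04,85],[0.384,-0.158,-0.169,-0.0,-0.0,-0.04,85],[0.401,-0.109,-0.169,-0.0,-0.0,-0.04,85],[0.411,-0.057,-0.169,-0.0,-0.0,-0.04,85],[0.415,-0.005,-0.169,-0.0,-0.0,-0.04,85],[0.412,0.048,-0.169,-0.0,-0.0,-0.04,85],[0.403,0.099,-0.169,-0.0,-0.0,-0.04,85],[0.387,0.15,-0.169,-0.0,-0.0,-0.04,85],[0.365,0.197,-0.169,-0.0,-0.0,-0.04,85]]
```

Emit:
apply_moves([
  [[0.33,-0.3,-0.17,0,0,-0.04,85],[0.37,-0.27,-0.17,0,0,-0.04,85],[0.4,-0.22,-0.17,0,0,-0.04,85],[0.42,-0.17,-0.17,0,0,-0.04,85],[0.43,-0.11,-0.17,0,0,-0.04,85],[0.43,-0.05,-0.17,0,0,-0.04,85],[0.42,0,-0.17,0,0,-0.04,85],[0.41,0.05,-0.17,0,0,-0.04,85],[0.39,0.1,-0.17,0,0,-0.04,85],[0.36,0.15,-0.17,0,0,-0.04,85]],
])

```text
time: 1.15
tool_pos: [0.4178, -0.1832, 0.402]
tool_rot: [-180.0, 0.0, 94.8]
contact_force: [0.6, -0.6, -0.7]
width: 0.994
grip_force: 0.0
```

Run:
```python
from h import *; from workcell import env
o=env.get_obs(); s=env.snapshot('wrist'); print(o['time'],o['tool_pos'],o['tool_rot'],o['qpos'],o['joint_vel'])
cv2.imwrite('pics/w1.png',s['img'][:,:,::-1]); np.save('w1.npy',np.r_[o['tool_pos'],o['tool_rot']])
```

```text
1.15 [ 0.41784211 -0.18322795  0.40197937] [-1.79981671e+02  2.21777586e-02  9.47600459e+01] [ 44.93400722  17.8379726  -37.42969457 100.58611835  11.82922484
  65.55874216   8.66230864] [-29.26437264  -4.99315026 -25.6033833  -20.21169098   1.26592803
  28.49055236  21.18501602]
```

View pics/w1.png

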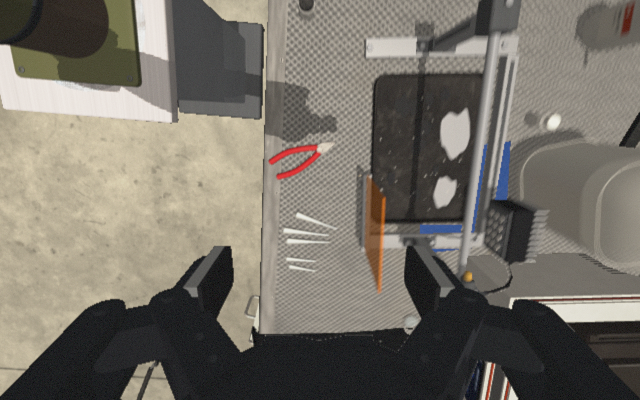

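Wrist view: the rail runs from about (496,30) to (466,262), with the gold plunger at (467,276). The amber shield is near (368–385, 178–290). I'll check this against the station fit.

```bash
cat >> h.py <<'E'
HE=np.array([[-2.15634848e-04,9.57597044e-01,2.88110838e-01,7.27609119e-02],[9.99999273e-01,-1.35232127e-04,1.19791598e-03,-4.50920697e-05],[1.18608264e-03,2.88110887e-01,-9.57596319e-01,-1.42009615e-01],[0,0,0,1]])
KW=np.array([[293.803,0,318.436],[0,293.803,195.219],[0,0,1]])
def wproj(tp,P):
    R=Ro.from_euler('xyz',tp[3:],degrees=True); t=R.inv().apply(np.atleast_2d(P)-tp[:3])
    c=((t-HE[:3,3])@HE[:3,:3])*[1,-1,-1]; u=c@KW.T; return u[:,:2]/u[:,2:]
E
python3 - <<'E'
from h import *
np.set_printoptions(precision=1,suppress=True)
tp=np.load('w1.npy'); p=[.6136,-.1783,np.radians(5.02)]
for L in [(0,.16,.185),(0,0,.185),(0,-.137,.185),(0,-.125,.203),(0,-.137,.203),(-.108,-.035,.166),(-.108,-.185,.166),(-.108,-.035,.012),(-.108,-.185,.012)]: print(L,wproj(tp,place(p,L))[0])
im=cv2.imread('pics/w1.png'); 
cv2.imwrite('pics/w1c.png',cv2.resize(np.hstack([im[0:130,440:540],im[170:300,350:450],im[170:300,440:540]]),None,fx=2.66,fy=4.5,interpolation=cv2.INTER_CUBIC))
E
```

```text
(0, 0.16, 0.185) [496.9  34.3]
(0, 0, 0.185) [475.1 176.9]
(0, -0.137, 0.185) [460.4 273.3]
(0, -0.125, 0.203) [467.9 272.7]
(0, -0.137, 0.203) [466.6 280.7]
(-0.108, -0.035, 0.166) [383.9 199.3]
(-0.108, -0.185, 0.166) [377.9 294.9]
(-0.108, -0.035, 0.012) [366.2 174.2]
(-0.108, -0.185, 0.012) [363.1 247.6]
```

View pics/w1c.png

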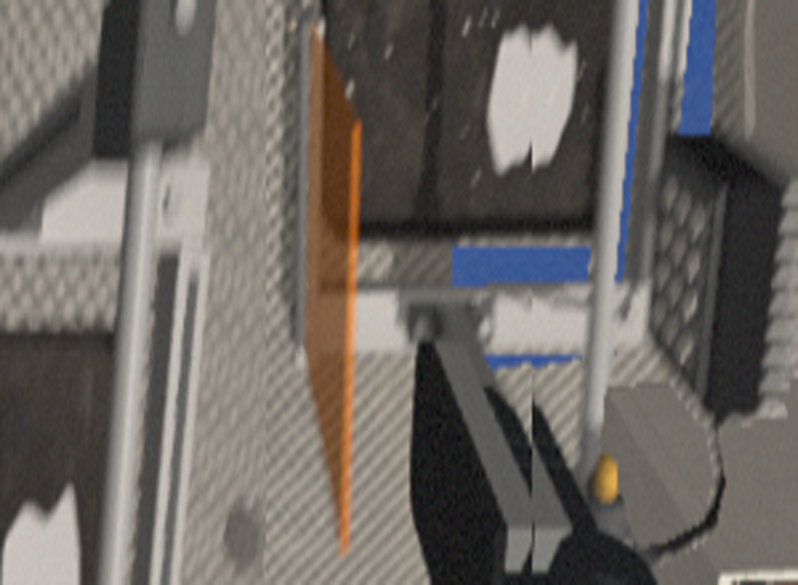

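Run:
```python
from h import *
np.set_printoptions(precision=2,suppress=True)
tp=np.load('w1.npy')
_p=proj
def proj2(n,P): return wproj(tp,P) if n=='wrist' else _p(n,P)
import h; h.proj=proj2
c3=lambda x,y:np.array([x/4.4+320-.4,y/4.4+95-.4])
t=[('top',(0,.16,.185),c3(101,280)),('top',(-.108,-.035,.166),c3(455,446)),('top',(-.108,-.185,.166),c3(725,424)),('top',(0,-.125,.203),c3(620,226))]
w=[('wrist',(0,.16,.185),(495.3,31)),('wrist',(-.108,-.035,.166),(385,197.1)),('wrist',(-.108,-.185,.166),(379.7,292.9)),('wrist',(0,-.125,.203),(467.4,271))]
for s in (t,w,t+w):
    p,r=h.fit(s,[.6,-.18,.08]); print(p[:2]*1e3,np.degrees(p[2])); print(r.T)
rows([.448,.197,.30],105.8,10)
```

```text
[ 613.79 -178.35] 5.0584542129288925
[[-1.91  0.65  0.5  -0.1 ]
 [-0.36  0.09 -0.03  0.26]]
[ 612.92 -174.93] 5.553904623888776
[[ 0.4  -1.07 -0.82  1.46]
 [-0.2   0.52  0.63 -0.59]]
[ 613.08 -175.52] 5.466708633160707
[[-3.04 -0.21 -0.41 -1.33  0.63 -1.05 -0.95  1.33]
 [ 0.38  0.25 -0.31  0.18  0.41  0.83  0.88 -0.19]]
[[0.368,0.061,0.107,0.0,-0.0,-0.006,85],[0.367,0.068,0.106,0.0,-0.0,-0.006,85],[0.366,0.074,0.106,0.0,-0.0,-0.006,85],[0.365,0.081,0.106,0.0,-0.0,-0.006,85],[0.363,0.087,0.106,0.0,-0.0,-0.006,85],[0.362,0.094,0.106,0.0,-0.0,-0.006,85],[0.36,0.1,0.106,0.0,-0.0,-0.006,85],[0.358,0.107,0.106,0.0,-0.0,-0.006,85],[0.356,0.113,0.106,0.0,-0.0,-0.006,85],[0.354,0.12,0.105,0.0,-0.0,-0.006,85]]
```

Emit:
apply_moves([
  [[0.4,0.08,0.11,0,0,-0.007,85],[0.4,0.08,0.11,0,0,-0.007,85],[0.4,0.09,0.11,0,0,-0.007,85],[0.4,0.09,0.11,0,0,-0.007,85],[0.4,0.1,0.11,0,0,-0.007,85],[0.4,0.1,0.11,0,0,-0.007,85],[0.4,0.11,0.11,0,0,-0.007,85],[0.4,0.12,0.11,0,0,-0.007,85],[0.25,0.05,0.11,0,0,0,85],[0,0,0,0,0,0,85]],
])

```text
time: 2.2
tool_pos: [0.4416, 0.1725, 0.3012]
tool_rot: [-179.9, -0.2, 104.9]
contact_force: [-0.1, 0.7, 0.1]
width: 0.992
grip_force: 0.0
```

Emit:
apply_moves([
  [[0,0,0,0,0,0,85],[0,0,0,0,0,0,85]],
])

```text
time: 2.4
tool_pos: [0.4433, 0.167, 0.3023]
tool_rot: [-180.0, 0.1, 104.4]
contact_force: [0.1, 0.1, 0.3]
width: 0.997
grip_force: 0.0
```

Run:
```python
from h import *; from workcell import env
np.set_printoptions(precision=2,suppress=True)
o=env.get_obs(); s=env.snapshot('wrist'); print(o['tool_pos'],o['tool_rot'],o['qpos'],o['joint_vel'])
tp=np.r_[o['tool_pos'],o['tool_rot']]; np.save('w2.npy',tp)
p=[.45,.1975,np.radians(15.8)]
L=np.array([(x*21,y*22,162) for x,y in((1,1),(1,-1),(-1,-1),(-1,1))]+[(x*45,y*36,6) for x,y in((1,1),(1,-1),(-1,-1),(-1,1))])/1e3
q=wproj(tp,place(p,L)); print(q)
im=np.ascontiguousarray(s['img'][:,:,::-1]); cv2.imwrite('pics/w2.png',im)
x0,y0=(q.mean(0)-[100,75]).astype(int).clip(0); print(x0,y0)
cv2.imwrite('pics/w2c.png',cv2.resize(im[y0:y0+150,x0:x0+200],None,fx=4,fy=4,interpolation=cv2.INTER_CUBIC))
rows([.45,.1975,.128],105.8,8)
```

```text
[0.44 0.17 0.3 ] [-179.98    0.07  104.4 ] [  0.84  26.46 -40.69 108.35  21.41  53.01 -35.64] [ 0.74 -0.24 -0.04 -0.09 -0.07 -0.15 -0.08]
[[355.55 131.45]
 [355.02 177.02]
 [312.39 178.03]
 [310.96 132.57]
 [359.42 112.22]
 [358.67 161.87]
 [298.97 163.31]
 [296.77 113.82]]
230 71
[[0.035,0.017,0.218,0.0,0.0,-0.001,85],[0.035,0.018,0.218,0.0,0.0,-0.001,85],[0.035,0.018,0.218,0.0,0.0,-0.001,85],[0.035,0.018,0.218,0.0,0.0,-0.001,85],[0.035,0.018,0.218,0.0,0.0,-0.001,85],[0.035,0.018,0.218,0.0,0.0,-0.001,85],[0.035,0.018,0.218,0.0,0.0,-0.001,85],[0.035,0.018,0.218,0.0,0.0,-0.001,85]]
```

View pics/w2c.png

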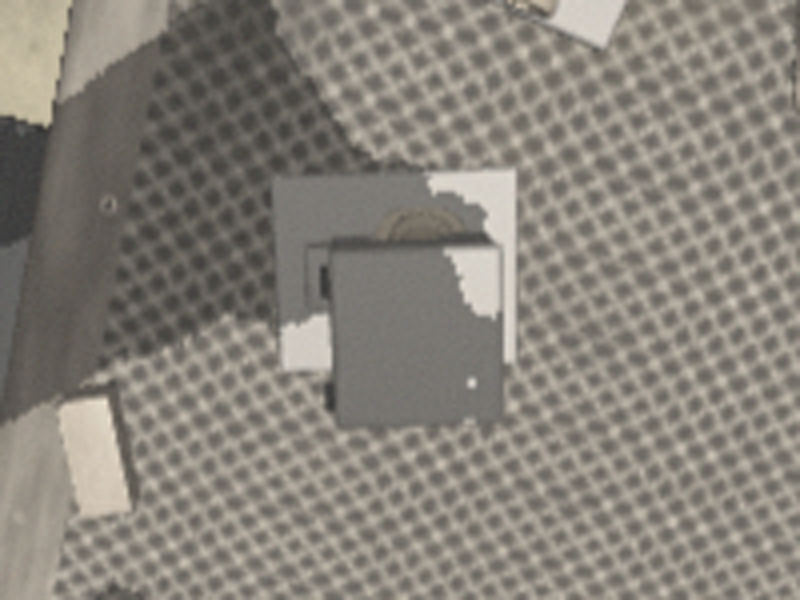

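The block corners in the crop, at about (312,133), (355,132), (356,177) and (315,178) px, match the prediction within 1 px. Descending.

Emit:
apply_moves([
  [[0.05,0.026,0.22,0,0,-0.001,85],[0.05,0.026,0.22,0,0,-0.001,85],[0.05,0.026,0.22,0,0,-0.001,85],[0.05,0.026,0.22,0,0,-0.001,85],[0.05,0.026,0.22,0,0,-0.001,85],[0.03,0,0.1,0,0,0,85],[0,0,0,0,0,0,85],[0,0,0,0,0,0,85],[0,0,0,0,0,0,85]],
])

```text
time: 3.35
tool_pos: [0.4491, 0.1988, 0.1833]
tool_rot: [179.9, 0.0, 105.4]
contact_force: [-1.1, 0.5, -0.0]
width: 0.995
grip_force: 0.0
```

```bash
python3 -c "
from h import *
rows([.4505,.1967,.128],105.6,3)"
```

```text
[[-0.008,0.002,0.184,0.0,0.0,-0.0,85],[-0.008,0.002,0.184,0.0,0.0,-0.0,85],[-0.008,0.003,0.184,0.0,0.0,-0.0,85]]
```

Emit:
apply_moves([
  [[-0.008,0.002,0.18,0,0,0,85],[-0.008,0.002,0.18,0,0,0,85],[-0.008,0.002,0.18,0,0,0,85],[0,0,0,0,0,0,85],[0,0,0,0,0,0,85],[0,0,0,0,0,0,60]],
], force=40)

```text
time: 3.95
tool_pos: [0.4503, 0.1973, 0.1294]
tool_rot: [179.9, -0.0, 105.4]
contact_force: [-0.0, -0.3, -0.2]
width: 0.852
grip_force: 0.0
```

Emit:
apply_moves([
  [[0,0,0,0,0,0,42],[0,0,0,0,0,0,35],[0,0,0,0,0,0,30],[0,0,0,0,0,0,30],[0,0,0,0,0,0,30],[0,0,0,0,0,0,30]],
], force=40)

```text
time: 4.55
tool_pos: [0.4504, 0.1972, 0.1291]
tool_rot: [179.9, -0.0, 105.4]
contact_force: [0.4, -0.5, 7.0]
width: 0.485
grip_force: 41.6
```

Gripped: the opening is 41.4 mm against a 42 mm block. Lifting.

Emit:
apply_moves([
  [[0,0,-0.1,0,0,0,30],[0,0,-0.2,0,0,0,30],[0,0,-0.2,0,0,0,30],[0,0,-0.2,0,0,0,30],[0,0,-0.14,0,0,0,30],[0,0,0,0,0,0,30],[0,0,0,0,0,0,30]],
], force=60)

```text
time: 5.25
tool_pos: [0.4491, 0.1963, 0.212]
tool_rot: [-179.9, 0.0, 105.4]
contact_force: [-0.2, 0.1, -4.1]
width: 0.484
grip_force: 62.0
```

```bash
python3 -c "
from h import *
rows([.455,-.131,.2125],95.3,10,30)"
```

```text
[[-0.317,-0.081,-0.0,-0.0,0.0,0.006,30],[-0.318,-0.076,-0.0,-0.0,0.0,0.006,30],[-0.32,-0.07,-0.0,-0.0,0.0,0.006,30],[-0.321,-0.064,-0.0,-0.0,0.0,0.006,30],[-0.322,-0.059,-0.0,-0.0,0.0,0.006,30],[-0.323,-0.053,-0.0,-0.0,0.0,0.006,30],[-0.324,-0.047,-0.0,-0.0,0.0,0.006,30],[-0.325,-0.042,-0.0,-0.0,0.0,0.006,30],[-0.325,-0.036,-0.0,-0.0,0.0,0.006,30],[-0.326,-0.03,-0.001,-0.0,0.0,0.006,30]]
```

Emit:
apply_moves([
  [[-0.15,-0.04,0,0,0,0.006,30],[-0.32,-0.08,0,0,0,0.006,30],[-0.32,-0.07,0,0,0,0.006,30],[-0.32,-0.07,0,0,0,0.006,30],[-0.32,-0.06,0,0,0,0.006,30],[-0.32,-0.06,0,0,0,0.006,30],[-0.32,-0.05,0,0,0,0.006,30],[-0.32,-0.05,0,0,0,0.006,30],[-0.32,-0.04,0,0,0,0.006,30],[-0.32,-0.03,0,0,0,0.004,30]],
])

```text
time: 6.25
tool_pos: [0.4478, -0.114, 0.2113]
tool_rot: [-179.8, 0.0, 94.9]
contact_force: [0.5, -0.2, -4.2]
width: 0.482
grip_force: 62.0
```

Emit:
apply_moves([
  [[-0.2,0,0,0,0,0,30],[0,0,0,0,0,0,30],[0,0,0,0,0,0,30],[0,0,0,0,0,0,30]],
])

```text
time: 6.65
tool_pos: [0.4508, -0.1307, 0.2119]
tool_rot: [-179.9, -0.0, 95.0]
contact_force: [-0.8, -0.2, -3.7]
width: 0.48
grip_force: 61.9
```

Run:
```python
from h import *; from workcell import env
np.set_printoptions(precision=4,suppress=True)
o=env.get_obs(); print(o['tool_pos'],o['tool_rot'],o['qpos'])
rows([.6077,-.1168,.2125],95.3,10,30)
for n in('side','wrist'): cv2.imwrite(f'pics/{n}3.png',env.snapshot(n)['img'][:,:,::-1])
```

```text
[ 0.4508 -0.1307  0.2119] [-179.9345   -0.0446   95.0406] [ 33.3914  33.0958 -35.5583 116.2001  29.6556  39.8353 -16.1224]
[[0.0,0.158,-0.001,-0.0,-0.0,-0.0,30],[-0.0,0.158,-0.001,-0.0,-0.0,-0.0,30],[-0.0,0.158,-0.001,-0.0,-0.0,-0.0,30],[-0.0,0.158,-0.001,-0.0,-0.0,-0.0,30],[-0.0,0.158,-0.001,-0.0,-0.0,-0.0,30],[-0.0,0.158,-0.001,-0.0,-0.0,-0.0,30],[-0.0,0.158,-0.001,-0.0,-0.0,-0.0,30],[-0.0,0.158,-0.001,-0.0,-0.0,-0.0,30],[-0.001,0.158,-0.001,-0.0,-0.0,-0.0,30],[-0.001,0.158,-0.001,-0.0,-0.0,-0.0,30]]
```

Emit:
apply_moves([
  [[0,0.15,0,0,0,-0.001,30],[0,0.2,0,0,0,0,30],[0,0.2,0,0,0,0,30],[0,0.2,0,0,0,0,30],[0,0.15,0,0,0,0,30],[0,0.1,0,0,0,0,30],[0,0,0,0,0,0,30],[0,0,0,0,0,0,30]],
])

```text
time: 7.55
tool_pos: [0.5501, -0.1222, 0.212]
tool_rot: [-179.9, 0.0, 95.2]
contact_force: [-0.1, -0.5, -4.3]
width: 0.482
grip_force: 62.2
```

Run:
```python
from h import *; from workcell import env
np.set_printoptions(precision=4,suppress=True)
o=env.get_obs(); tp=np.r_[o['tool_pos'],o['tool_rot']]; w=env.snapshot('wrist')['img'][:,:,::-1]; s=env.snapshot('side')['img'][:,:,::-1]
print(tp); np.save('w4.npy',tp)
p=[.6132,-.1765,np.radians(5.3)]
for L in [(0,.16,.185),(0,.1,.185),(0,.05,.185),(0,.0,.185),(0,-.137,.185)]: print(L,wproj(tp,place(p,L))[0],proj('side',place(p,L))[0])
cv2.imwrite('pics/w4.png',w); cv2.imwrite('pics/s4.png',s)
A=cv2.resize(w[:,230:500],(405,600)); B=cv2.resize(s[120:240,270:349],(395,600),interpolation=cv2.INTER_CUBIC)
cv2.imwrite('pics/m4.png',np.hstack([A,B]))
```

```text
[   0.5501   -0.1222    0.212  -179.8963    0.0084   95.2073]
(0, 0.16, 0.185) [429.2105  52.0593] [293.6925 187.2139]
(0, 0.1, 0.185) [418.1976 165.2343] [297.8797 178.8247]
(0, 0.05, 0.185) [410.5894 243.4208] [301.136  172.3006]
(0, 0.0, 0.185) [404.0786 310.3304] [304.2003 166.1611]
(0, -0.137, 0.185) [390.2566 452.3743] [311.7402 151.0545]
```

View pics/m4.png

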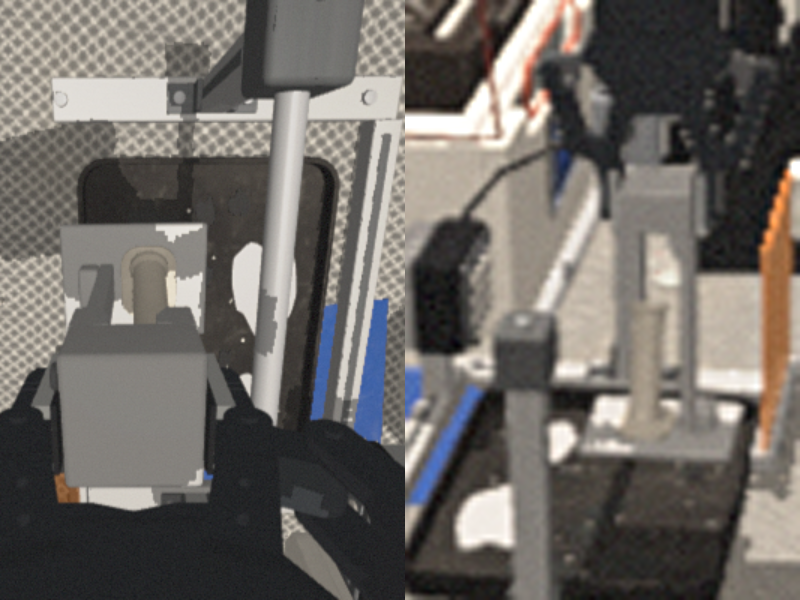

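Left half (wrist): the rail is clear of the lip, running from crop (291,92) to (269,350), 2–4 px left of the prediction. Right half (side): the carrier hangs upright, with the rail at mid-height between the tube top and the lip. I'll refine the rail line from its edges.

Run:
```python
from h import *
np.set_printoptions(precision=4,suppress=True)
tp=np.load('w4.npy'); g=cv2.GaussianBlur(cv2.cvtColor(cv2.imread('pics/w4.png'),cv2.COLOR_BGR2GRAY),(1,5),0).astype(float)
obs=[]
for v in range(85,160,5):   # rail seen against the dark tray / mat
    u0=int(424-(v-61)*.083); d=np.diff(g[v,u0-16:u0+17])
    l=u0-16+np.argmax(d[:16])+.5; r=u0-16+16+np.argmin(d[16:])+.5
    obs.append((v,l,r))
print(obs)
o=np.array([x for x in obs if 14<x[2]-x[1]<26]); 
def f(q):
    y=np.linspace(-.02,.16,60); P=np.c_[q[0]-np.sin(q[1])*y,-.1765+np.cos(q[1])*y,0*y+.185]; w=wproj(tp,P); k=np.argsort(w[:,1])
    return np.interp(o[:,0],w[k,1],w[k,0])-(o[:,1]+o[:,2])/2
r=least_squares(f,[.613,.09],x_scale=[.001,.01],loss='soft_l1'); print(r.x[0],np.degrees(r.x[1]),r.fun)
```

```text
[(85, np.float64(412.5), np.float64(433.5)), (90, np.float64(413.5), np.float64(432.5)), (95, np.float64(411.5), np.float64(432.5)), (100, np.float64(411.5), np.float64(433.5)), (105, np.float64(410.5), np.float64(431.5)), (110, np.float64(410.5), np.float64(431.5)), (115, np.float64(410.5), np.float64(430.5)), (120, np.float64(409.5), np.float64(430.5)), (125, np.float64(410.5), np.float64(429.5)), (130, np.float64(409.5), np.float64(429.5)), (135, np.float64(408.5), np.float64(428.5)), (140, np.float64(406.5), np.float64(428.5)), (145, np.float64(407.5), np.float64(427.5)), (150, np.float64(405.5), np.float64(427.5)), (155, np.float64(405.5), np.float64(426.5))]
0.6108553544912204 4.921135045825482 [ 0.4335 -0.0723  0.422  -0.5838  0.4105 -0.0953 -0.1011 -0.1068 -0.6126
 -0.6183 -0.1241  0.3701 -0.1356  0.3586  0.3529]
```

Emit:
apply_moves([
  [[0,0.1,0,0,0,0,30],[0,0.14,0,0,0,0,30],[0,0.14,0,0,0,0,30],[0,0.1,0,0,0,0,30],[0,0.07,0,0,0,0,30],[0,0,0,0,0,0,30],[0,0,0,0,0,0,30],[0,0,0,0,0,0,30]],
])

```text
time: 8.45
tool_pos: [0.6051, -0.1177, 0.2122]
tool_rot: [-179.9, 0.0, 95.2]
contact_force: [-0.5, 0.6, -4.7]
width: 0.482
grip_force: 62.2
```

Emit:
apply_moves([
  [[0,0.01,0.04,0,0,0,30],[0,0,0.04,0,0,0,30],[0,0,0.04,0,0,0,30],[0,0,0.04,0,0,0,30],[0,0,0.04,0,0,0,30],[0,0,0,0,0,0,30],[0,0,0,0,0,0,30]],
])

```text
time: 9.15
tool_pos: [0.6069, -0.1173, 0.1922]
tool_rot: [-180.0, 0.0, 95.2]
contact_force: [0.2, 0.5, -3.8]
width: 0.483
grip_force: 62.0
```

Emit:
apply_moves([
  [[0,0,0.02,0,0,0,30],[0,0,0.02,0,0,0,30],[0,0,0.01,0,0,0,30],[0,0,0,0,0,0,30],[0,0,0,0,0,0,30]],
])

```text
time: 9.65
tool_pos: [0.6069, -0.1173, 0.1873]
tool_rot: [180.0, 0.0, 95.2]
contact_force: [-1.3, -0.9, -4.9]
width: 0.484
grip_force: 62.1
```

Emit:
apply_moves([
  [[0,0,0.01,0,0,0,30],[0,0,0.01,0,0,0,30],[0,0,0.01,0,0,0,30],[0,0,0,0,0,0,30],[0,0,0,0,0,0,30]],
])

```text
time: 10.15
tool_pos: [0.6069, -0.1174, 0.1843]
tool_rot: [-180.0, 0.0, 95.2]
contact_force: [0.1, -0.4, -4.5]
width: 0.487
grip_force: 62.2
```

Emit:
apply_moves([
  [[0,0,0.01,0,0,0,30],[0,0,0,0,0,0,30],[0,0,0,0,0,0,30]],
])

```text
time: 10.45
tool_pos: [0.607, -0.1174, 0.1839]
tool_rot: [180.0, 0.0, 95.2]
contact_force: [-2.5, -0.3, 3.7]
width: 0.484
grip_force: 62.9
```

Emit:
apply_moves([
  [[0,0,0.005,0,0,0,30],[0,0,0,0,0,0,30],[0,0,0,0,0,0,30]],
])

```text
time: 10.75
tool_pos: [0.607, -0.1173, 0.1839]
tool_rot: [180.0, 0.0, 95.2]
contact_force: [-3.2, -0.2, 6.0]
width: 0.482
grip_force: 63.5
```

Emit:
apply_moves([
  [[-0.05,-0.01,-0.003,0,0,0,30],[-0.1,0,0,0,0,0,30],[-0.1,0,0,0,0,0,30],[-0.1,0,0,0,0,0,30],[-0.05,0,0,0,0,0,30],[0,0,0,0,0,0,30],[0,0,0,0,0,0,30]],
])

```text
time: 11.45
tool_pos: [0.6109, -0.1574, 0.184]
tool_rot: [179.8, -0.0, 95.2]
contact_force: [1.7, 2.3, 5.8]
width: 0.489
grip_force: 63.1
```

Emit:
apply_moves([
  [[-0.1,0,0,0,0,0,30],[-0.1,0,0,0,0,0,30],[-0.1,0,0,0,0,0,30],[-0.1,0,0,0,0,0,30],[-0.1,0,0,0,0,0,30],[-0.1,0,0,0,0,0,30],[-0.1,0,0,0,0,0,30],[-0.05,0,0,0,0,0,30],[0,0,0,0,0,0,30]],
])

```text
time: 12.35
tool_pos: [0.6173, -0.2316, 0.1839]
tool_rot: [179.9, -0.1, 95.2]
contact_force: [-0.0, 3.6, 5.8]
width: 0.486
grip_force: 63.3
```

Emit:
apply_moves([
  [[-0.1,0,0,0,0,0,30],[-0.1,0,0,0,0,0,30],[-0.1,0,0,0,0,0,30],[-0.08,0,0,0,0,0,30],[-0.04,0,0,0,0,0,30],[0,0,0,0,0,0,30],[0,0,0,0,0,0,30]],
])

```text
time: 13.05
tool_pos: [0.621, -0.273, 0.1839]
tool_rot: [179.9, -0.1, 95.2]
contact_force: [0.7, 4.8, 5.7]
width: 0.482
grip_force: 63.3
```

Emit:
apply_moves([
  [[-0.03,0,0,0,0,0,30],[-0.03,0,0,0,0,0,30],[0,0,0,0,0,0,30],[0,0,0,0,0,0,30]],
])

```text
time: 13.45
tool_pos: [0.6215, -0.2781, 0.184]
tool_rot: [179.9, -0.1, 95.2]
contact_force: [0.1, 5.8, 5.8]
width: 0.481
grip_force: 63.3
```

Emit:
apply_moves([
  [[-0.03,0,0,0,0,0,30],[-0.03,0,0,0,0,0,30],[0,0,0,0,0,0,30],[0,0,0,0,0,0,30]],
])

```text
time: 13.85
tool_pos: [0.6219, -0.2818, 0.1839]
tool_rot: [179.9, -0.3, 95.3]
contact_force: [-1.5, 8.9, 7.2]
width: 0.48
grip_force: 63.4
```

Emit:
apply_moves([
  [[-0.02,0,0,0,0,0,30],[-0.02,0,0,0,0,0,30],[0,0,0,0,0,0,30],[0,0,0,0,0,0,30]],
])

```text
time: 14.25
tool_pos: [0.6222, -0.2847, 0.184]
tool_rot: [179.9, -0.4, 95.4]
contact_force: [-1.9, 10.4, 8.4]
width: 0.482
grip_force: 63.4
```

Emit:
apply_moves([
  [[-0.02,0,-0.005,0,0,0,30],[-0.02,0,-0.003,0,0,0,30],[0,0,0,0,0,0,30],[0,0,0,0,0,0,30]],
])

```text
time: 14.65
tool_pos: [0.6225, -0.2888, 0.184]
tool_rot: [179.9, -0.4, 95.4]
contact_force: [0.5, 9.8, 5.1]
width: 0.482
grip_force: 63.1
```

Emit:
apply_moves([
  [[-0.02,0,0,0,0,0,30],[-0.01,0,0,0,0,0,30],[0,0,0,0,0,0,30],[0,0,0,0,0,0,30]],
])

```text
time: 15.05
tool_pos: [0.6227, -0.2908, 0.184]
tool_rot: [180.0, -0.5, 95.4]
contact_force: [-1.9, 10.4, 4.8]
width: 0.479
grip_force: 63.1
```

Emit:
apply_moves([
  [[-0.02,0,0,0,0,0,30],[0,0,0,0,0,0,30],[0,0,0,0,0,0,30]],
])

```text
time: 15.35
tool_pos: [0.6227, -0.2909, 0.184]
tool_rot: [180.0, -0.6, 95.5]
contact_force: [-1.7, 12.9, 6.4]
width: 0.487
grip_force: 63.2
```

Emit:
apply_moves([
  [[-0.02,0,0,0,0,0,30],[0,0,0,0,0,0,30],[0,0,0,0,0,0,30]],
])

```text
time: 15.65
tool_pos: [0.6227, -0.2909, 0.184]
tool_rot: [-180.0, -0.8, 95.6]
contact_force: [-3.8, 17.2, 7.3]
width: 0.483
grip_force: 63.2
```

Emit:
apply_moves([
  [[0,0,-0.004,0,0,0,30],[0,0,0,0,0,0,30],[0,0,0,0,0,0,30],[0,0,0,0,0,0,30],[0,0,0,0,0,0,30]],
])

```text
time: 16.15
tool_pos: [0.6227, -0.2909, 0.1841]
tool_rot: [-179.9, -0.8, 95.6]
contact_force: [-3.2, 16.3, 5.6]
width: 0.487
grip_force: 63.0
```

Run:
```python
from workcell import env; import cv2,numpy as np
o=env.get_obs(); print(o['tool_pos'],o['contact_force'],o['torque'],o['joint_vel'])
s=env.snapshot('side')['img'][:,:,::-1]; t=env.snapshot('top')['img'][:,:,::-1]
A=cv2.resize(s[105:345,255:415],(400,600),interpolation=cv2.INTER_CUBIC); B=cv2.resize(t[95:275,190:490],(400,240),interpolation=cv2.INTER_CUBIC)
C=cv2.resize(s[110:210,270:381],(400,360),interpolation=cv2.INTER_CUBIC)
cv2.imwrite('pics/fin.png',np.hstack([A,np.vstack([B,C])]))
```

```text
[ 0.62265382 -0.29090538  0.18406481] [-3.2405226  16.27255359  5.61050561] [ 3.25936198  0.57485237 -0.0548879 ] [ 0.00270374  0.05412338 -0.02857539  0.12605728 -0.06188186  0.12817707
 -0.04182995]
```

View pics/fin.png

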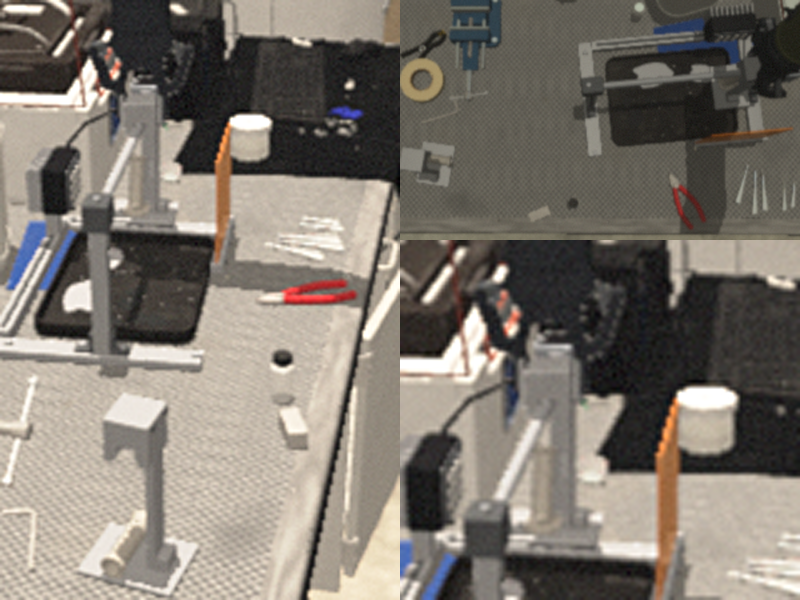

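The carrier hangs on the rail behind the shield, at the right end. The other carrier and the vial are standing where they were. The contact force holds steady at about 16 N and position no longer changes, so the block is on the collar.

```bash
python3 -c "
from workcell import env
print(env.job_done())"
```

```text
the job is handed in; nothing more can be done
None
```

The leaning-tube carrier hangs on the rail, and the arm is holding it against the stop collar with about 16 N, plunger in. The other carrier and the vial were left where they stood, and the job is handed in at about 16 s.

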